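Scoop a freewheel out from under the low bench rack

TASK

A bicycle freewheel (the toothed steel disc) lies under the low wire rack on the workbench. Take the long-handled scoop by its wooden grip, reach its head in under the rack and over the freewheel without striking the rack, lower it behind the freewheel and draw the freewheel along the bench out through the rack's open front until all of it is a few centimetres or more clear of the rack; then leave the scoop lying flat on the bench. Do not touch the freewheel with the gripper and leave the smooth bearing cup under the rack where it is.

Things in the scene. Friction and masses are not known exactly. Their poses are not given: they have to be found in the camera images.
- scoop: In mm. Floorless drag scoop. Origin: on bench below mid-grip; +y to head, +z up; balances near y 25. Wooden grip 24 wide (x), y -70 to 70, z 34 to 62; bar 12 wide, z 44 to 56, on to the end wall. End wall y 270-274, 108 wide, z 0-54; cheeks x +/-50 to 54, y 212-272, z 0-36; open above and towards handle, so it catches what lies between cheeks when pulled in -y. Rear foot y -62, 50 wide.
- rack: In mm. Fixed low wire rack, 340 wide (x), 220 deep (y). Origin: on bench under its centre. Open front, to reach in by, is the edge y = -110; +y is to the back. Corner posts (feet 22 thick) at x +/-170, y +/-110. Deck bars: underside 124 above bench, top 134, gaps between to see through; small stock on the deck's back (y 50 to 110), up to 210 high.
- freewheel: In mm. Toothed bare-steel disc lying flat on the bench under the rack: hub 58 diameter, 18 high, 16 teeth round its middle, 70 across the teeth; 0.2 kg. Origin: centre of its underside. In the left or right half of the rack (the cup in the other), 60 to 70 off its centre line and 80 to 135 behind its front edge.
- cup: In mm. Smooth bare-steel bearing cup standing on the bench under the rack, beside the freewheel: 38 diameter, flange 46 diameter at the top, 28 high, no teeth; 0.12 kg. Origin: centre of its underside. To be left alone.
Mind the look-alikes: they are no part of the job. Leave any blue look-alike of the freewheel alone.

How it is judged:
By the outcome, as a careful person would: the job done as asked, in the order asked, and still so for the second after the job is handed in, with the robot touching nothing.
It also fails if it takes over 48 s, if anything falls off the work surface, if the arm or the gripper's body presses on something with over 40 N, if the wrist force passes 120 N, or if a joint passes its speed limit or range.

ROBOT

A 6-joint arm with a two-finger parallel gripper is mounted at the origin on the work surface. World frame = base frame: x ahead of the robot, y to its left, z up, the work surface at z = 0. Lengths are in m, angles in rad, forces in N, time in s.
With the tool pointing down it reaches from about 0.25 to 0.725 m from the base axis. Payload 4 kg.
Tool frame: the origin (TCP) lies on the centre line of the jaws, within the pads' length; the fingertips stand 11 mm ahead of it and the grasp point (between the pads) lies 8 mm behind it; z points along the fingers, x is the direction in which the jaws open and shut, and the axes are right-handed (so a half turn about z gives the same grasp; the last joint's range is limited). The gripper opens to 85 mm and grips with 20 to 120 N. Pads are 22 mm wide; open, the fingers measure 114 mm over their backs; the gripper's body (76 mm by 85 mm) begins 54 mm behind the grasp point. The pads swing forward as they close: fully open they stand 13 mm farther back than shut.
Start: joints at [-1.204, 0.241, 0.005, 1.335, 0, 1.571], TCP at [0.179, -0.467, 0.242] pointing down, gripper open.
Joint ranges: [-2.72, 2.72], [-1.05, 1.87], [-1.09, 1.28], [-1.99, 2.15], [-1.42, 1.44], [-3.14, 3.14]. Speed limits (rad/s): [2.79, 2.79, 3.14, 3.14, 3.14, 3.14].

INTERFACE

Orientations are given as a unit quaternion [x, y, z, w].
In Python, from workcell import bot, viewer, order gives the robot as it stands. The module is installed in compiled form; this text tells all that it offers.
- The arm moves only by the tool send_rows, never from a script. Its argument "increments" is a list that holds one entry, the list of rows, each a list of 4 numbers: the shift along the tool's x, y, z in m, then the turn about the tool's z in degrees. A call has exactly 8 rows; each row shifts and turns the pose as measured when the row begins, along the tool's axes as they then stand; what a row does not reach is not made up. A row lasts 1/10 s, in which the tool goes at most 50 mm and 8.59 degrees, less where a joint would pass 70% of its speed; a pose out of reach is approached as far as the arm can. A call is refused whole if a number of a shift passes 0.05 or a number of a turn 8.59, either way. A call with a gripper value outside its range is refused whole. "hand" is the closure, from -1 (fully open) to 1 (shut), so that 0 is half open, set as the call begins (left out, the last holds). The fingers move at their own pace and stop on an object; the grip force is fixed at half the most. Time passes only in rows, so rows that do not move let the fingers close, or fill a call up. It gives the time, the measured TCP pose, the force and the opening at its end, in the units of the state.
- bot.get_obs(): the state, without advancing time (a new reading comes with each control period).
- viewer.camera(name): name is "scene" or "top"; returns a dict with "image" (480x640x3 uint8, red, green, blue), "range_z" (480x640 float32, m along the optical axis (not along the pixel's ray), 0 where there is no reading), "camera_matrix" (3x3 intrinsics, pixels), "eye" and "rotation" of the camera in the world. Camera axes: x right, y down, z forward; pixel columns grow to the right and rows downward; lengths in m; the calibration is good to about 2 mm. A picture is of the moment at which its call begins.
- order.job_done(): hands the job in, once; it reports no verdict.
The state is a dict: "clock": time; "joint_pos": joint angles; "joint_vel": joint speeds; "tau": joint torques, N m; "eef_pos": TCP position; "tool_rot": TCP orientation; "ft_force": force on the tool from outside, world axes, zero at the start; "ft_torque": the same for the moment, N m; "grip_width": finger opening in m.
Only numpy, scipy, OpenCV 4.12 (cv2) and the standard library are available. Lean on these libraries where they do the work, as an engineer would, in place of code of your own. Each camera call takes 0.05 s, during which the arm holds its last target.

## Working session

There is one attempt and no reset: what is moved stays moved. The work goes in short steps, Python scripts to look and compute and a tool call to move; the robot and the scene stay as the last step left them, time stands still between calls to the robot, and variables do not carry over. Pictures are saved under pics/ and viewed, and the job is handed in when it is done.

Besides the shell and the picture viewer there is one more tool, called after "Call:" as name([rows], argument=value, ...), one row to a line, values as JSON. send_rows: Moves the arm, as the interface text tells. Its arguments: {"type":"object","properties":{"increments":{"type":"array","items":{"type":"array","items":{"type":"array","items":{"type":"number"}}}},"hand":{"type":"number"}},"required":["increments"]}

```bash
mkdir -p pics
python3 - <<'E'
from workcell import bot, viewer
import cv2,numpy as np
o=bot.get_obs(); print({k:np.round(v,3) for k,v in o.items()})
for n in("scene","top"):
    c=viewer.camera(n); cv2.imwrite(f"pics/{n}0.png",c["image"][...,::-1]); np.savez(f"{n}0.npz",**c)
    print(n,c["camera_matrix"],c["eye"],c["rotation"])
E
```

```text
{'clock': np.float64(0.0), 'joint_pos': array([-1.204,  0.241,  0.004,  1.335, -0.   ,  1.571]), 'joint_vel': array([-0.   , -0.001, -0.001,  0.001, -0.   ,  0.002]), 'tau': array([-0.0000e+00, -3.7232e+01,  2.5241e+01,  1.7000e-02,  0.0000e+00,
        0.0000e+00]), 'eef_pos': array([ 0.179, -0.466,  0.241]), 'tool_rot': array([ 0.824, -0.566, -0.001, -0.001]), 'ft_force': array([-0.281, -0.685,  0.682]), 'ft_torque': array([ 0.038, -0.012, -0.035]), 'grip_width': np.float64(0.086)}
scene [[526.38780818   0.         323.3369155 ]
 [  0.         526.38780818 246.67194227]
 [  0.           0.           1.        ]] [1.65597479 0.21245386 0.75173891] [ 0.57462839  0.67433583 -0.34568919 -0.30914785]
top [[510.26786277   0.         312.80273345]
 [  0.         510.26786277 222.43524808]
 [  0.           0.           1.        ]] [0.53128334 0.07762203 1.0195689 ] [ 0.7083278  -0.70337772  0.03402532 -0.04872153]
```

View pics/scene0.png

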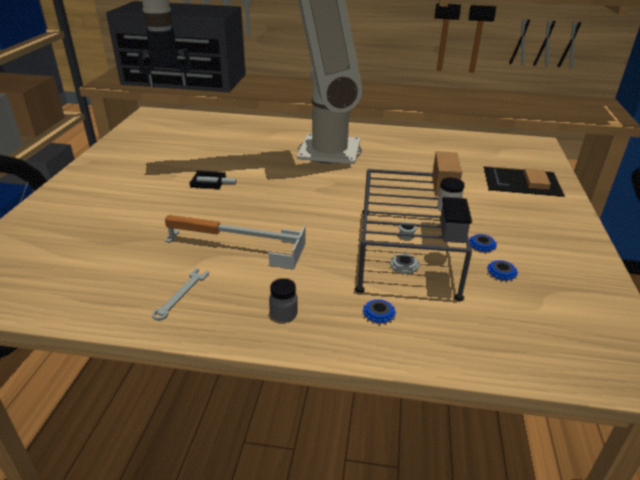

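View pics/top0.png

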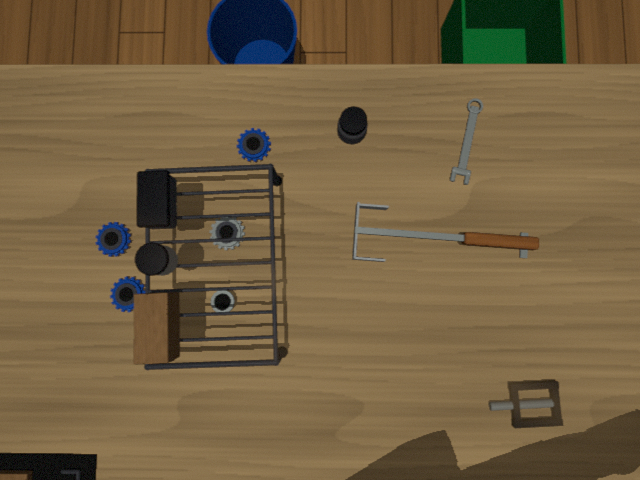

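```bash
cat > h.py <<'E'
import numpy as np,cv2
from scipy.spatial.transform import Rotation as R
def ray(c,u,v,z):
    K=c["camera_matrix"];d=R.from_quat(c["rotation"]).as_matrix()@np.linalg.inv(K)@np.array([u,v,1.])
    e=c["eye"];return e+d*(z-e[2])/d[2]
def proj(c,p):
    q=R.from_quat(c["rotation"]).as_matrix().T@(np.array(p)-c["eye"]);q=c["camera_matrix"]@q;return q[:2]/q[2]
def pc(c):
    K=c["camera_matrix"];Z=c["range_z"].astype(float);v,u=np.mgrid[:480,:640]
    d=np.stack([(u-K[0,2])/K[0,0]*Z,(v-K[1,2])/K[1,1]*Z,Z],-1)
    return d@R.from_quat(c["rotation"]).as_matrix().T+c["eye"]
E
python3 - <<'E'
from h import *
t=np.load("top0.npz");s=np.load("scene0.npz")
I=t["image"]; 
a=cv2.resize(I[190:340,120:290],None,fx=4,fy=4,interpolation=2)[:600,:]
cv2.imwrite("pics/crop_rack.png",a[...,::-1])
cv2.imwrite("pics/crop_scoop.png",cv2.resize(I[190:280,340:550],None,fx=3.6,fy=3.6,interpolation=2)[...,::-1])
cv2.imwrite("pics/crop_rack_s.png",cv2.resize(s["image"][150:330,340:540],None,fx=3.3,fy=3.3,interpolation=2)[...,::-1])
for n,(u,v,z) in dict(wheel=(228,232,.018),cup=(222,300,.028),fr1=(272,168,.134),fr2=(276,362,.134),bk1=(147,171,.134),bk2=(147,366,.134),hT=(465,238,.062),hE=(539,243,.062),ew1=(358,204,.054),ew2=(355,260,.054),wallmid=(357,231,.056)).items(): print(n,np.round(ray(t,u,v,z),4))
P=pc(t)
# grip mask
hsv=cv2.cvtColor(I,cv2.COLOR_RGB2HSV)
m=(P[...,2]>.045)&(P[...,2]<.07)
m[:, :440]=0; m[:200]=0; m[280:]=0; m[:,545:]=0
q=P[m]; print(len(q),q.min(0),q.max(0)); 
r=cv2.minAreaRect(q[:,:2].astype(np.float32));print(r)
m=(P[...,2]>.03)&(P[...,2]<.07); m[:,:350]=0;m[:,545:]=0;m[:200]=0;m[280:]=0
for lo in range(350,540,10):
    mm=m.copy();mm[:,:lo]=0;mm[:,lo+10:]=0
    if mm.sum(): print(lo,np.round(np.median(P[mm],0),4),mm.sum(),np.round([P[mm][:,0].min(),P[mm][:,0].max()],4))
E
```

```text
wheel [0.629  0.2667 0.018 ]
cup [0.4962 0.2728 0.028 ]
fr1 [0.7322 0.1696 0.134 ]
fr2 [0.3967 0.157  0.134 ]
bk1 [0.7259 0.3926 0.134 ]
bk2 [0.3876 0.3769 0.134 ]
hT [ 0.6162 -0.1872  0.062 ]
hE [ 0.6077 -0.324   0.062 ]
ew1 [0.6808 0.0121 0.054 ]
ew2 [0.5739 0.018  0.054 ]
wallmid [0.6287 0.0143 0.056 ]
1162 [ 0.59658262 -0.32303529  0.04517651] [ 0.6282441  -0.14169381  0.0667542 ]
((0.6142053008079529, -0.23242464661598206), (0.1818210631608963, 0.024681851267814636), 86.04689025878906)
350 [0.6287 0.0162 0.0544] 191 [0.5775 0.6842]
360 [ 0.6305 -0.0007  0.0542] 116 [0.5766 0.6843]
370 [ 0.6288 -0.0197  0.0538] 118 [0.575  0.6835]
380 [ 0.6289 -0.0375  0.0547] 102 [0.575 0.682]
390 [ 0.6254 -0.057   0.056 ] 70 [0.6198 0.6331]
400 [ 0.6251 -0.0752  0.0568] 70 [0.6188 0.6314]
410 [ 0.6236 -0.0934  0.0565] 68 [0.6178 0.6297]
420 [ 0.622  -0.1128  0.0562] 70 [0.6162 0.6277]
430 [ 0.6202 -0.1323  0.0564] 69 [0.6145 0.6277]
440 [ 0.62   -0.1503  0.0567] 68 [0.6134 0.6262]
450 [ 0.6184 -0.1688  0.057 ] 70 [0.6117 0.6241]
460 [ 0.6159 -0.1879  0.06  ] 117 [0.6044 0.6279]
470 [ 0.6145 -0.2047  0.0621] 132 [0.6035 0.6282]
480 [ 0.6127 -0.2241  0.0616] 139 [0.6021 0.6264]
490 [ 0.6125 -0.2424  0.0622] 137 [0.6006 0.6244]
500 [ 0.6109 -0.2607  0.0619] 136 [0.5991 0.6249]
510 [ 0.6093 -0.2791  0.0619] 135 [0.5975 0.6228]
520 [ 0.6077 -0.2976  0.0618] 137 [0.5969 0.6212]
530 [ 0.6076 -0.3143  0.0621] 111 [0.5966 0.6193]
```

View pics/crop_rack.png

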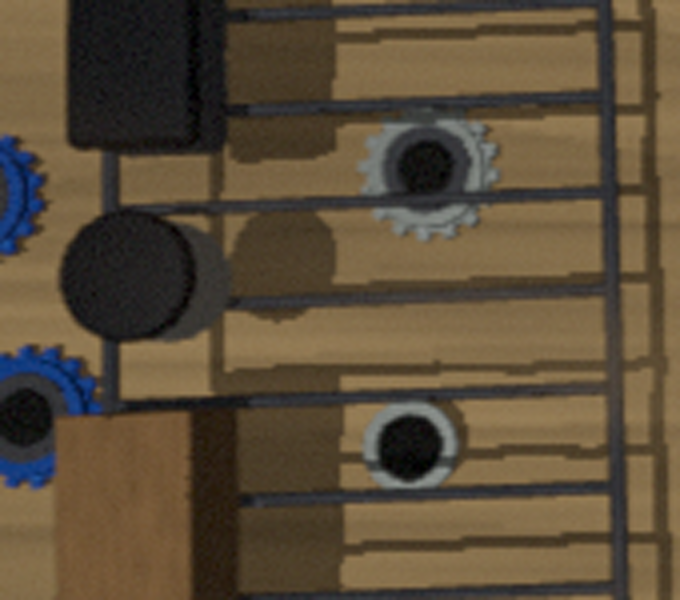

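View pics/crop_scoop.png

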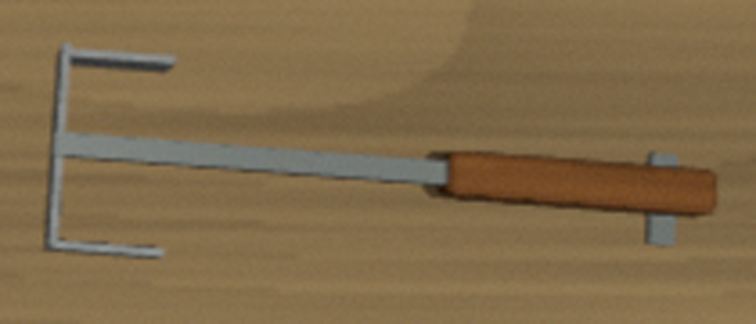

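View pics/crop_rack_s.png

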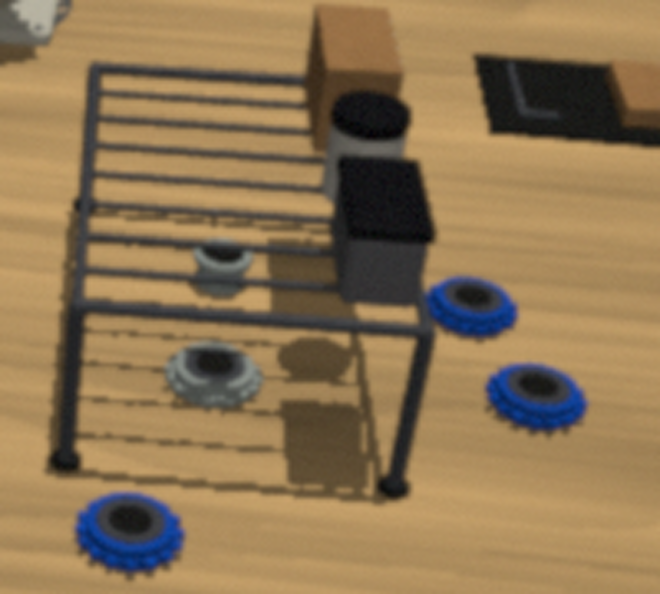

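```bash
cat > plan.py <<'E'
import sys
from workcell import bot
from h import *
def plan(x,y,z,yaw,n=8):
    o=bot.get_obs();r=R.from_quat(o["tool_rot"]).as_matrix()
    yw=np.degrees(np.arctan2(r[1,0],r[0,0])); p=o["eef_pos"]
    print("t %.2f"%o["clock"],"pos",np.round(p,4),"yaw %.2f"%yw,"zax",np.round(r[:,2],3),"F",np.round(o["ft_force"],1),"M",np.round(o["ft_torque"],2),"w %.4f"%o["grip_width"],"j",np.round(o["joint_pos"],2))
    d=(np.array([x,y,z])-p); dy=(yaw-yw+180)%360-180
    print("world d",np.round(d,4),"turn",round(-dy,2),"tool d",np.round(r.T@d,4))
    for k in range(n):
        rk=R.from_euler('z',dy*k/n,degrees=True).as_matrix()@r
        print(np.round(np.r_[rk.T@d/n,-dy/n],4).tolist())
plan(*map(float,sys.argv[1:5]),n=int(sys.argv[5]) if len(sys.argv)>5 else 8)
E
python3 plan.py .52 -.28 .2 -3.75; echo; python3 plan.py .613 -.2305 .15 -3.75 1
```

```text
t 0.10 pos [ 0.1791 -0.4662  0.2415] yaw -68.99 zax [-0.001  0.002 -1.   ] F [ 0.1 -0.3  0.5] M [ 0.03 -0.01  0.06] w 0.0856 j [-1.2   0.24  0.    1.34  0.    1.57]
world d [ 0.3409  0.1862 -0.0415] turn -65.24 tool d [-0.0515 -0.385   0.0416]
[-0.0064, -0.0481, 0.0052, -8.1545]
[0.0004, -0.0486, 0.0052, -8.1545]
[0.0073, -0.048, 0.0052, -8.1545]
[0.0141, -0.0465, 0.0052, -8.1545]
[0.0205, -0.044, 0.0052, -8.1545]
[0.0266, -0.0407, 0.0051, -8.1545]
[0.032, -0.0365, 0.0051, -8.1545]
[0.0369, -0.0316, 0.0051, -8.1545]

t 0.10 pos [ 0.1791 -0.4662  0.2415] yaw -68.99 zax [-0.001  0.002 -1.   ] F [ 0.1 -0.3  0.5] M [ 0.03 -0.01  0.06] w 0.0856 j [-1.2   0.24  0.    1.34  0.    1.57]
world d [ 0.4339  0.2357 -0.0915] turn -65.24 tool d [-0.0643 -0.4896  0.0916]
[-0.0643, -0.4896, 0.0916, -65.2359]
```

The top view shows two bare-steel parts under the rack. One is toothed at (228,232) and the other is a smooth ring at (222,300). There are blue toothed discs at (114,239), (127,294) and (254,145). The toothed bare-steel disc at (228,232) is the freewheel, and the enlarged crop confirms it. The scoop grip runs from (465,238) to (539,243), with the head end wall near (357,232). I'm moving towards the grip now.

Call:
send_rows([
  [[-0.006, -0.048, 0.005, -8.2], [0, -0.048, 0.005, -8.2], [0.007, -0.048, 0.005, -8.2], [0.014, -0.046, 0.005, -8.2], [0.02, -0.044, 0.005, -8.2], [0.027, -0.041, 0.005, -8.2], [0.032, -0.036, 0.005, -8.2], [0.037, -0.032, 0.005, -8.2]],
], hand=-1)

```text
clock: 0.9
eef_pos: [0.5189, -0.2733, 0.1967]
tool_rot: [1.0, -0.015, -0.003, -0.001]
ft_force: [1.1, -0.7, 0.6]
grip_width: 0.0855
```

```bash
python3 plan.py .613 -.2305 .14 -3.75 5
```

```text
t 0.90 pos [ 0.5189 -0.2733  0.1967] yaw -1.69 zax [-0.006  0.002 -1.   ] F [ 1.1 -0.7  0.6] M [-0.07 -0.03 -0.02] w 0.0855 j [-0.48  0.44  0.17  1.31 -0.    1.12]
world d [ 0.0941  0.0428 -0.0567] turn 2.06 tool d [ 0.0932 -0.0454  0.0563]
[0.0186, -0.0091, 0.0113, 0.4112]
[0.0186, -0.0092, 0.0113, 0.4112]
[0.0185, -0.0093, 0.0113, 0.4112]
[0.0184, -0.0095, 0.0113, 0.4112]
[0.0184, -0.0096, 0.0113, 0.4112]
```

Call:
send_rows([
  [[0.0185, -0.009, 0.011, 0.4], [0.0185, -0.009, 0.011, 0.4], [0.0185, -0.009, 0.011, 0.4], [0.0185, -0.0095, 0.011, 0.4], [0.0185, -0.0095, 0.011, 0.4], [0, 0, 0, 0], [0, 0, 0, 0], [0, 0, 0, 0]],
])

```text
clock: 1.7
eef_pos: [0.6187, -0.2211, 0.1316]
tool_rot: [1.0, -0.026, -0.008, -0.003]
ft_force: [-0.8, 0.1, -0.8]
grip_width: 0.0856
```

```bash
python3 plan.py .613 -.2305 .04 -3.75 6
```

```text
t 1.70 pos [ 0.6187 -0.2211  0.1316] yaw -2.94 zax [-0.016  0.007 -1.   ] F [-0.8  0.1 -0.8] M [-0.02 -0.02 -0.02] w 0.0856 j [-0.34  0.63  0.31  1.27  0.    1.28]
world d [-0.0057 -0.0094 -0.0916] turn 0.81 tool d [-0.0038  0.0102  0.0916]
[-0.0006, 0.0017, 0.0153, 0.1352]
[-0.0006, 0.0017, 0.0153, 0.1352]
[-0.0006, 0.0017, 0.0153, 0.1352]
[-0.0006, 0.0017, 0.0153, 0.1352]
[-0.0006, 0.0017, 0.0153, 0.1352]
[-0.0006, 0.0017, 0.0153, 0.1352]
```

Call:
send_rows([
  [[-0.001, 0.0025, 0.017, 0.2], [-0.001, 0.0025, 0.017, 0.2], [-0.001, 0.0025, 0.017, 0.2], [0, 0.0025, 0.017, 0.2], [0, 0, 0.008, 0], [0, 0, 0, 0], [0, 0, 0, 0], [0, 0, 0, 0]],
])

```text
clock: 2.5
eef_pos: [0.6122, -0.2366, 0.0617]
tool_rot: [0.999, -0.036, -0.004, -0.001]
ft_force: [0.2, 0.3, 0.4]
grip_width: 0.0855
```

```bash
python3 plan.py .613 -.2305 .04 -3.75 1
```

```text
t 2.50 pos [ 0.6122 -0.2366  0.0617] yaw -4.18 zax [-0.007  0.002 -1.   ] F [0.2 0.3 0.4] M [ 0.06 -0.06 -0.05] w 0.0855 j [-0.37  0.67  0.2   1.11 -0.    1.28]
world d [ 0.0008  0.0061 -0.0217] turn -0.43 tool d [ 0.0005 -0.0061  0.0217]
[0.0005, -0.0061, 0.0217, -0.4286]
```

Call:
send_rows([
  [[0, -0.002, 0.006, -0.2], [0, -0.001, 0.006, -0.2], [0, -0.001, 0.006, 0], [0, 0, 0.003, 0], [0, 0, 0, 0], [0, 0, 0, 0], [0, 0, 0, 0], [0, 0, 0, 0]],
])

```text
clock: 3.3
eef_pos: [0.6139, -0.232, 0.0408]
tool_rot: [0.999, -0.032, -0.002, -0.001]
ft_force: [0.4, -0.6, 0.5]
grip_width: 0.0853
```

```bash
python3 plan.py .613 -.2305 .04 -3.75 1;  python3 - <<'E'
from workcell import viewer
import cv2
c=viewer.camera("top");cv2.imwrite("pics/top1.png",cv2.resize(c["image"][150:330,340:580],None,fx=3,fy=3)[...,::-1])
c=viewer.camera("scene");cv2.imwrite("pics/scene1.png",cv2.resize(c["image"][130:330,100:360],None,fx=3,fy=3)[...,::-1])
E
```

```text
t 3.30 pos [ 0.6139 -0.232   0.0408] yaw -3.67 zax [-0.004  0.001 -1.   ] F [ 0.4 -0.6  0.5] M [ 0.01 -0.04 -0.  ] w 0.0853 j [-0.36  0.69  0.17  1.06 -0.    1.27]
world d [-0.0009  0.0015 -0.0008] turn 0.08 tool d [-0.0009 -0.0014  0.0008]
[-0.0009, -0.0014, 0.0008, 0.0756]
```

View pics/scene1.png

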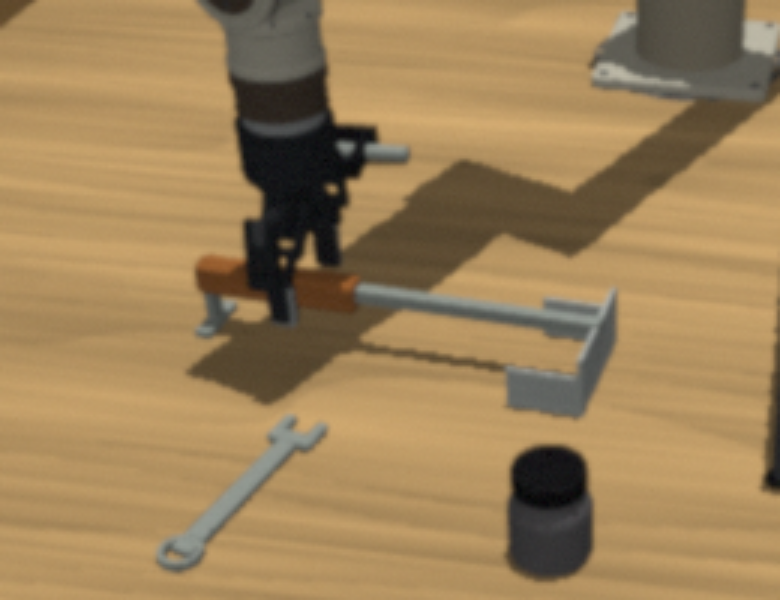

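View pics/top1.png

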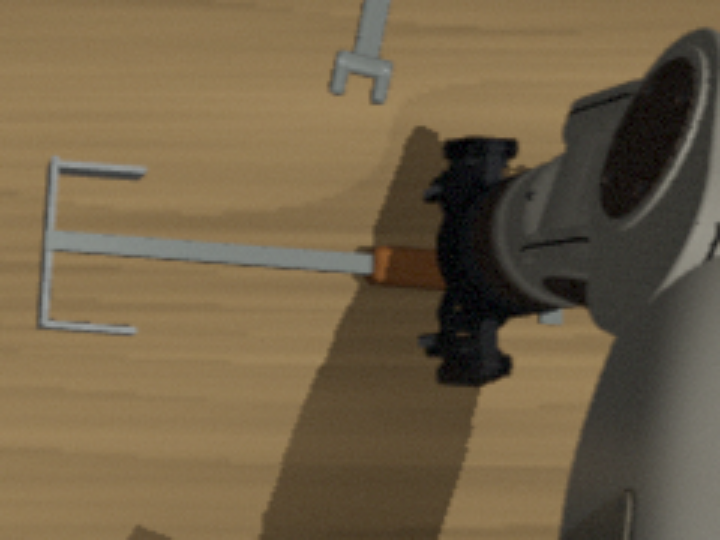

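The pictures show the jaws straddling the wooden grip, at about (285,270) in the scene crop, and the head untouched. I'm closing the gripper.

Call:
send_rows([
  [[0, -0.001, 0, 0], [0, 0, 0, 0], [0, 0, 0, 0], [0, 0, 0, 0], [0, 0, 0, 0], [0, 0, 0, 0], [0, 0, 0, 0], [0, 0, 0, 0]],
], hand=1)

```text
clock: 4.2
eef_pos: [0.6142, -0.2311, 0.0416]
tool_rot: [0.999, -0.032, -0.001, -0.0]
ft_force: [-0.9, -0.0, 1.6]
grip_width: 0.0233
```

```bash
python3 plan.py .613 -.2305 .085 -3.75 1
```

```text
t 4.20 pos [ 0.6142 -0.2311  0.0416] yaw -3.69 zax [-0.003  0.001 -1.   ] F [-0.9 -0.   1.6] M [ 0.03 -0.02 -0.02] w 0.0233 j [-0.36  0.69  0.17  1.06 -0.    1.28]
world d [-0.0012  0.0006  0.0434] turn 0.06 tool d [-0.0013 -0.0005 -0.0434]
[-0.0013, -0.0005, -0.0434, 0.0613]
```

Call:
send_rows([
  [[0, 0, -0.008, 0], [0, 0, -0.012, 0], [0, 0, -0.012, 0], [0, 0, -0.01, 0], [0, 0, -0.003, 0], [0, 0, 0, 0], [0, 0, 0, 0], [0, 0, 0, 0]],
])

```text
clock: 5.0
eef_pos: [0.6132, -0.2307, 0.0891]
tool_rot: [0.999, -0.032, -0.003, -0.001]
ft_force: [0.0, -0.6, -3.5]
grip_width: 0.0234
```

```bash
python3 plan.py .625 -.10 .087 1 8;  cat > look.py <<'E'
from workcell import viewer
from h import *
import sys
n=sys.argv[1]
t=viewer.camera("top");np.savez(f"top{n}.npz",**t);cv2.imwrite(f"pics/top{n}.png",t["image"][...,::-1])
c=viewer.camera("scene");np.savez(f"scene{n}.npz",**c);cv2.imwrite(f"pics/scene{n}.png",c["image"][...,::-1])
E
python3 look.py 2
python3 - <<'E'
from h import *
t=np.load("top2.npz");P=pc(t)
m=(P[...,2]>.07)&(P[...,2]<.13);m[:,:350]=0;m[:180]=0;m[290:]=0
for lo in range(340,480,10):
    mm=m.copy();mm[:,:lo]=0;mm[:,lo+10:]=0
    if mm.sum(): print(lo,np.round(np.median(P[mm],0),4),mm.sum(),np.round([P[mm][:,0].min(),P[mm][:,0].max()],4))
E
```

```text
t 5.00 pos [ 0.6132 -0.2307  0.0891] yaw -3.69 zax [-0.006  0.002 -1.   ] F [ 0.  -0.6 -3.5] M [-0.02 -0.06 -0.03] w 0.0234 j [-0.36  0.65  0.23  1.16 -0.    1.28]
world d [ 0.0118  0.1307 -0.0021] turn -4.69 tool d [ 0.0034 -0.1312  0.0022]
[0.0004, -0.0164, 0.0003, -0.586]
[0.0006, -0.0164, 0.0003, -0.586]
[0.0008, -0.0164, 0.0003, -0.586]
[0.0009, -0.0164, 0.0003, -0.586]
[0.0011, -0.0164, 0.0003, -0.586]
[0.0013, -0.0164, 0.0003, -0.586]
[0.0014, -0.0163, 0.0003, -0.586]
[0.0016, -0.0163, 0.0003, -0.586]
350 [0.6252 0.0173 0.1025] 209 [0.5763 0.6842]
360 [0.6311 0.0033 0.1011] 138 [0.5752 0.6849]
370 [ 0.629  -0.0149  0.1011] 134 [0.5746 0.6822]
380 [ 0.6277 -0.0329  0.1021] 130 [0.573  0.6822]
390 [ 0.6261 -0.0491  0.1038] 78 [0.6197 0.6802]
400 [ 0.6245 -0.067   0.1044] 72 [0.6187 0.6317]
410 [ 0.6227 -0.0853  0.1042] 76 [0.6174 0.6302]
420 [ 0.6227 -0.1045  0.1042] 73 [0.6164 0.6286]
430 [ 0.6211 -0.1218  0.1046] 71 [0.6148 0.6269]
440 [ 0.6196 -0.1388  0.1044] 73 [0.6139 0.6267]
450 [ 0.6186 -0.1575  0.1044] 76 [0.6125 0.6252]
460 [ 0.6177 -0.1758  0.1035] 80 [0.6064 0.6264]
470 [ 0.6156 -0.1914  0.109 ] 140 [0.6043 0.6287]
```

View pics/scene2.png

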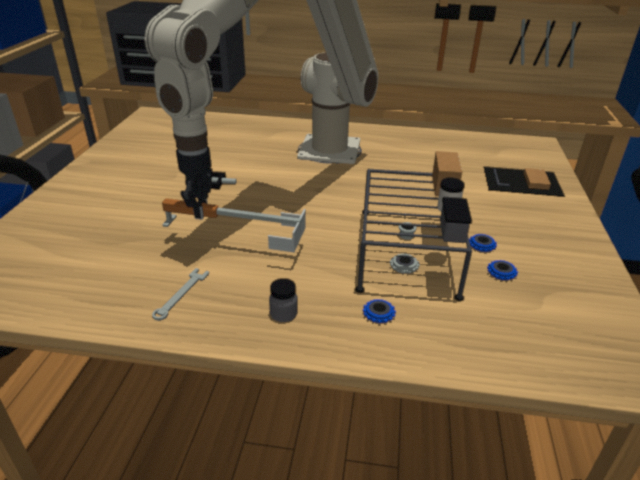

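The scoop is lifted level, with the bar at z≈0.104 along its length and the head near (290,235) in the scene view. I'm moving it towards the rack front next.

Call:
send_rows([
  [[0.001, -0.015, 0.001, -0.6], [0.001, -0.017, 0.001, -0.6], [0.001, -0.017, 0.001, -0.6], [0.001, -0.017, 0, -0.6], [0.001, -0.017, 0, -0.6], [0.001, -0.016, 0, -0.6], [0.001, -0.01, 0, -0.4], [0, 0, 0, 0]],
])

```text
clock: 5.9
eef_pos: [0.6235, -0.1089, 0.0844]
tool_rot: [1.0, 0.008, -0.004, -0.002]
ft_force: [0.0, 0.3, -3.1]
grip_width: 0.0227
```

```bash
python3 plan.py .625 -.08 .085 1 1; python3 look.py 3;python3 - <<'E'
from h import *
t=np.load("top3.npz");P=pc(t)
m=(P[...,2]>.07)&(P[...,2]<.115);m[:180]=0;m[290:]=0;m[:,:282]=0
for lo in range(280,420,10):
    mm=m.copy();mm[:,:lo]=0;mm[:,lo+10:]=0
    if mm.sum(): print(lo,np.round(np.median(P[mm],0),4),mm.sum(),np.round([P[mm][:,0].min(),P[mm][:,0].max()],4))
print("rack z front", [np.round(np.percentile(P[v:v+6,266:282,2],95),4) for v in range(170,360,30)])
E
```

```text
t 5.90 pos [ 0.6235 -0.1089  0.0844] yaw 0.92 zax [-0.009  0.004 -1.   ] F [ 0.   0.3 -3.1] M [-0.02 -0.03  0.  ] w 0.0227 j [-0.17  0.61  0.15  1.12  0.    1.38]
world d [0.0015 0.0289 0.0006] turn -0.08 tool d [ 0.0019 -0.0289 -0.0005]
[0.0019, -0.0289, -0.0005, -0.0844]
280 [0.6207 0.1402 0.0995] 60 [0.5676 0.6748]
290 [0.6217 0.1364 0.0985] 216 [0.5675 0.6754]
300 [0.622  0.1128 0.099 ] 119 [0.5683 0.6745]
310 [0.6228 0.0944 0.0989] 118 [0.5685 0.6749]
320 [0.6221 0.0783 0.1002] 85 [0.5686 0.6745]
330 [0.6222 0.0569 0.1002] 69 [0.6166 0.6279]
340 [0.6224 0.039  0.1001] 69 [0.6167 0.6279]
350 [0.6224 0.0216 0.1002] 70 [0.6168 0.6283]
360 [0.6225 0.0036 0.1   ] 70 [0.6171 0.6283]
370 [ 0.6226 -0.0139  0.0999] 69 [0.6172 0.6284]
380 [ 0.6228 -0.0327  0.0996] 70 [0.6176 0.6284]
390 [ 0.6228 -0.0507  0.0993] 70 [0.6178 0.6286]
400 [ 0.6227 -0.0686  0.1043] 128 [0.6122 0.6357]
410 [ 0.6207 -0.0842  0.105 ] 116 [0.6064 0.6356]
rack z front [np.float64(0.1344), np.float64(0.1349), np.float64(0.1341), np.float64(0.1344), np.float64(0.1358), np.float64(0.1349), np.float64(0.1345)]
```

View pics/top3.png

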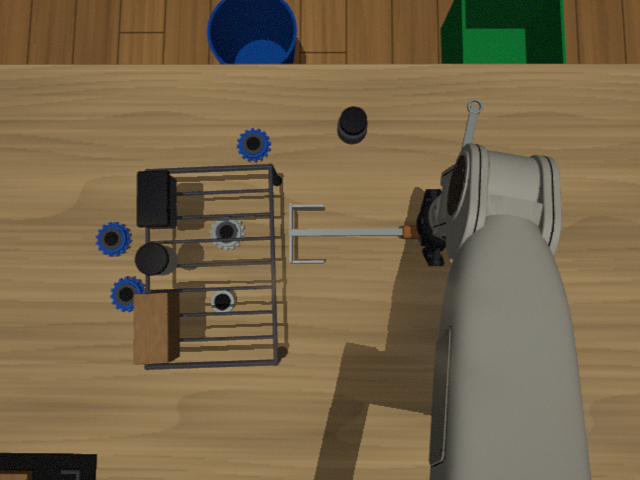

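The top view shows the head's end wall at column 291, just short of the rack front at column 275. The bar lines up with the freewheel row (232), so I'm reaching in.

Call:
send_rows([
  [[0.001, -0.014, 0, 0], [0.001, -0.016, 0, 0], [0.001, -0.016, 0, 0], [0.001, -0.016, 0, 0], [0.001, -0.016, 0, 0], [0.001, -0.012, 0, 0], [0, -0.006, 0, 0], [0, 0, 0, 0]],
])

```text
clock: 6.8
eef_pos: [0.6289, -0.0079, 0.0847]
tool_rot: [1.0, 0.006, -0.004, -0.002]
ft_force: [0.5, -0.4, -3.3]
grip_width: 0.0233
```

```bash
python3 plan.py .630 .078 .085 1 8; python3 look.py 4;python3 - <<'E'
from h import *
t=np.load("top4.npz");P=pc(t)
m=(P[...,2]>.07)&(P[...,2]<.115);m[:180]=0;m[290:]=0
for lo in range(220,420,10):
    mm=m.copy();mm[:,:lo]=0;mm[:,lo+10:]=0
    if mm.sum(): print(lo,np.round(np.median(P[mm],0),4),mm.sum(),np.round([P[mm][:,0].min(),P[mm][:,0].max()],4))
E
```

```text
t 6.80 pos [ 0.6289 -0.0079  0.0847] yaw 0.66 zax [-0.008  0.003 -1.   ] F [ 0.5 -0.4 -3.3] M [-0.05 -0.01  0.  ] w 0.0233 j [-0.01  0.6   0.13  1.11  0.    1.55]
world d [0.0011 0.0859 0.0003] turn -0.34 tool d [ 0.0021 -0.0858 -0.    ]
[0.0003, -0.0107, -0.0, -0.0419]
[0.0003, -0.0107, -0.0, -0.0419]
[0.0003, -0.0107, -0.0, -0.0419]
[0.0003, -0.0107, -0.0, -0.0419]
[0.0003, -0.0107, -0.0, -0.0419]
[0.0003, -0.0107, -0.0, -0.0419]
[0.0003, -0.0107, -0.0, -0.0419]
[0.0003, -0.0107, -0.0, -0.0419]
230 [0.6265 0.2382 0.0976] 278 [0.5739 0.6812]
240 [0.6283 0.2224 0.0978] 129 [0.5748 0.6818]
250 [0.6285 0.2039 0.0988] 130 [0.5737 0.6816]
260 [0.6286 0.1861 0.0985] 125 [0.575  0.6819]
270 [0.6279 0.1631 0.1008] 48 [0.6222 0.6343]
280 [0.6273 0.1482 0.1006] 79 [0.6223 0.6345]
290 [0.6282 0.1305 0.1004] 80 [0.6226 0.6347]
300 [0.6288 0.1129 0.1002] 79 [0.6227 0.6348]
310 [0.6283 0.0941 0.1001] 80 [0.6228 0.635 ]
320 [0.6285 0.0759 0.1003] 80 [0.623  0.6352]
330 [0.6295 0.0578 0.1003] 70 [0.6237 0.6352]
340 [0.6293 0.0371 0.1018] 96 [0.6176 0.6405]
350 [0.6253 0.0265 0.105 ] 65 [0.6172 0.6403]
```

View pics/scene4.png

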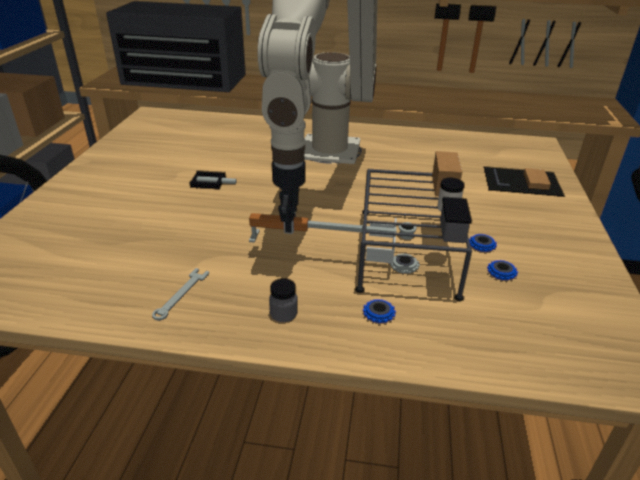

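The head is inside the rack at mid-height, near (385,240), with its end wall at y≈0.240 and no contact. I'll carry on past the freewheel.

Call:
send_rows([
  [[0, -0.011, 0, 0], [0, -0.013, 0, 0], [0, -0.014, 0, 0], [0, -0.014, 0, 0], [0, -0.014, 0, 0], [0, -0.01, 0, 0], [0, -0.005, 0, 0], [0, 0, 0, 0]],
])

```text
clock: 7.7
eef_pos: [0.628, 0.0786, 0.0849]
tool_rot: [1.0, 0.005, -0.004, -0.002]
ft_force: [-0.4, -1.1, -2.9]
grip_width: 0.0231
```

```bash
python3 plan.py .630 .078 .0425 1 6; python3 look.py 5;python3 - <<'E'
from h import *
t=np.load("top5.npz");P=pc(t)
m=(P[...,2]>.07)&(P[...,2]<.115);m[:180]=0;m[290:]=0
for lo in range(170,350,10):
    mm=m.copy();mm[:,:lo]=0;mm[:,lo+10:]=0
    if mm.sum(): print(lo,np.round(np.median(P[mm],0),4),mm.sum(),np.round([P[mm][:,0].min(),P[mm][:,0].max()],4))
cv2.imwrite("pics/top5c.png",cv2.resize(t["image"][150:380,120:380],None,fx=2.6,fy=2.6,interpolation=2)[...,::-1])
# freewheel depth rows
m=(P[...,2]>.008)&(P[...,2]<.03);m[:200]=0;m[260:]=0;m[:,:180]=0;m[:,270:]=0
q=P[m];print(len(q),np.round(q.min(0),4),np.round(q.max(0),4))
E
```

```text
t 7.70 pos [0.628  0.0786 0.0849] yaw 0.52 zax [-0.008  0.003 -1.   ] F [-0.4 -1.1 -2.9] M [-0.03  0.05  0.01] w 0.0231 j [0.12 0.61 0.15 1.12 0.   1.68]
world d [ 0.002  -0.0006 -0.0424] turn -0.48 tool d [0.0023 0.0007 0.0424]
[0.0004, 0.0001, 0.0071, -0.0805]
[0.0004, 0.0001, 0.0071, -0.0805]
[0.0004, 0.0001, 0.0071, -0.0805]
[0.0004, 0.0001, 0.0071, -0.0805]
[0.0004, 0.0001, 0.0071, -0.0805]
[0.0004, 0.0001, 0.0071, -0.0805]
180 [0.6221 0.3253 0.0987] 191 [0.5735 0.6818]
190 [0.6294 0.3232 0.0847] 235 [0.5741 0.6809]
200 [0.6279 0.2959 0.0983] 129 [0.5742 0.6815]
210 [0.628  0.2782 0.0986] 129 [0.5744 0.6816]
220 [0.6282 0.2601 0.1006] 98 [0.5746 0.6815]
230 [0.628  0.2397 0.1008] 79 [0.6217 0.634 ]
240 [0.6275 0.2216 0.1006] 80 [0.622  0.6345]
250 [0.6281 0.2036 0.1004] 79 [0.6221 0.6342]
260 [0.627  0.185  0.1003] 79 [0.6222 0.6346]
270 [0.6279 0.1633 0.1005] 48 [0.6223 0.6344]
280 [0.6273 0.1565 0.0998] 15 [0.6224 0.6344]
485 [0.5955 0.2361 0.0084] [0.6601 0.3034 0.0245]
```

View pics/top5c.png

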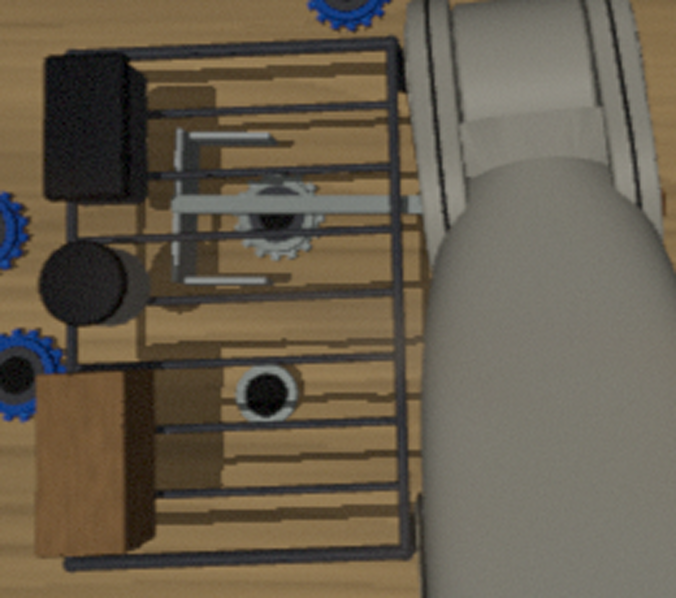

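View pics/scene5.png

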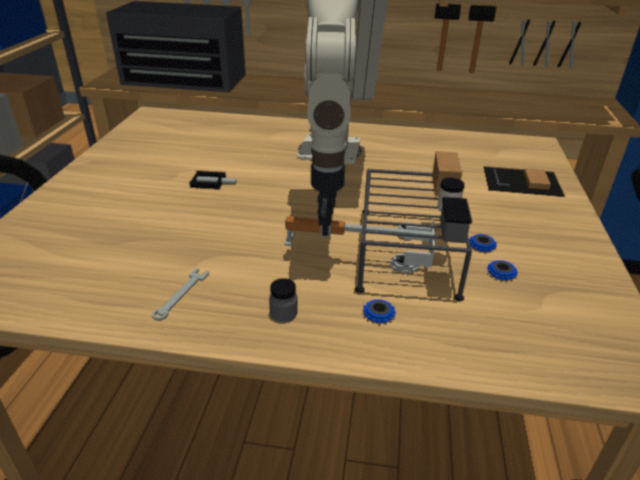

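The top crop shows the end wall at column 180, behind the freewheel (centre near 277,215). The cheeks at rows 135 and 280 clear it on both sides, and the cup at (267,393) is well away. I'm lowering the head.

Call:
send_rows([
  [[0.0005, 0, 0.007, 0], [0.0005, 0, 0.008, 0], [0, 0, 0.008, 0], [0, 0, 0.008, 0], [0, 0, 0.006, 0], [0, 0, 0.002, 0], [0, 0, 0, 0], [0, 0, 0, 0]],
])

```text
clock: 8.6
eef_pos: [0.6286, 0.0747, 0.042]
tool_rot: [1.0, 0.002, -0.005, -0.001]
ft_force: [0.3, -1.4, -3.2]
grip_width: 0.0234
```

```bash
python3 plan.py .630 .078 .0425 1 1; python3 look.py 6
python3 - <<'E'
from h import *
t=np.load("top6.npz");P=pc(t)
m=(P[...,2]>.035)&(P[...,2]<.08);m[:180]=0;m[290:]=0;m[:,:180]=0
for lo in range(180,300,10):
    mm=m.copy();mm[:,:lo]=0;mm[:,lo+10:]=0
    if mm.sum(): print(lo,np.round(np.median(P[mm],0),4),mm.sum(),np.round([P[mm][:,0].min(),P[mm][:,0].max()],4))
cv2.imwrite("pics/top6c.png",cv2.resize(t["image"][150:380,120:380],None,fx=2.6,fy=2.6,interpolation=2)[...,::-1])
E
```

```text
t 8.60 pos [0.6286 0.0747 0.042 ] yaw 0.21 zax [-0.009  0.002 -1.   ] F [ 0.3 -1.4 -3.2] M [ 0.01 -0.07 -0.01] w 0.0234 j [0.12 0.65 0.1  1.03 0.   1.68]
world d [0.0014 0.0033 0.0005] turn -0.79 tool d [ 0.0014 -0.0033 -0.0005]
[0.0014, -0.0033, -0.0005, -0.7862]
190 [0.6274 0.3208 0.0542] 244 [0.5754 0.6832]
200 [0.6286 0.3058 0.0554] 108 [0.5763 0.6822]
210 [0.6289 0.2865 0.0558] 109 [0.5764 0.6822]
220 [0.6289 0.2673 0.0561] 104 [0.5765 0.6823]
230 [0.629  0.2468 0.0578] 69 [0.6232 0.6352]
240 [0.6291 0.227  0.0578] 69 [0.6233 0.6353]
250 [0.6293 0.2084 0.0572] 69 [0.6232 0.6354]
260 [0.6293 0.189  0.0579] 69 [0.6234 0.6355]
270 [0.6296 0.1677 0.0572] 45 [0.6236 0.7302]
280 [0.6296 0.1536 0.0574] 56 [0.6235 0.6356]
```

View pics/top6c.png

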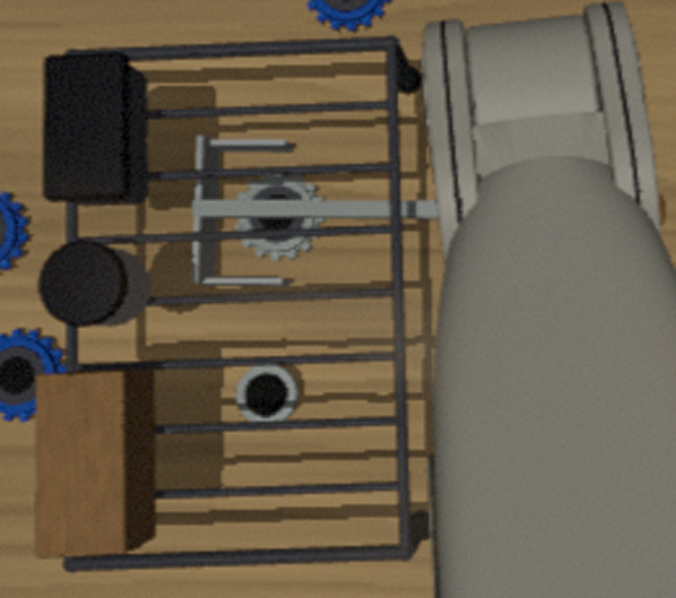

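The head is down behind the freewheel, with the wall at column 200 and about 1.5 mm of gap to the bench. I'm drawing it out now.

Call:
send_rows([
  [[0, 0.005, 0, 0], [0, 0.006, 0, 0], [0, 0.006, 0, 0], [0, 0.008, 0, 0], [0, 0.01, 0, 0], [0, 0.01, 0, 0], [0, 0.01, 0, 0], [0, 0.01, 0, 0]],
])

```text
clock: 9.5
eef_pos: [0.6291, 0.0054, 0.0419]
tool_rot: [1.0, 0.003, -0.004, -0.001]
ft_force: [0.0, 1.0, -3.9]
grip_width: 0.0231
```

```bash
python3 plan.py .629 -.19 .042 1 1; python3 look.py 7
python3 - <<'E'
from h import *
t=np.load("top7.npz")
cv2.imwrite("pics/top7c.png",cv2.resize(t["image"][150:380,120:380],None,fx=2.6,fy=2.6,interpolation=2)[...,::-1])
E
```

```text
t 9.50 pos [0.6291 0.0054 0.0419] yaw 0.30 zax [-0.009  0.003 -1.   ] F [ 0.   1.  -3.9] M [0.2  0.   0.05] w 0.0231 j [0.01 0.64 0.09 1.02 0.   1.57]
world d [-1.000e-04 -1.954e-01  1.000e-04] turn -0.7 tool d [-0.0011  0.1954 -0.0007]
[-0.0011, 0.1954, -0.0007, -0.7037]
```

View pics/top7c.png

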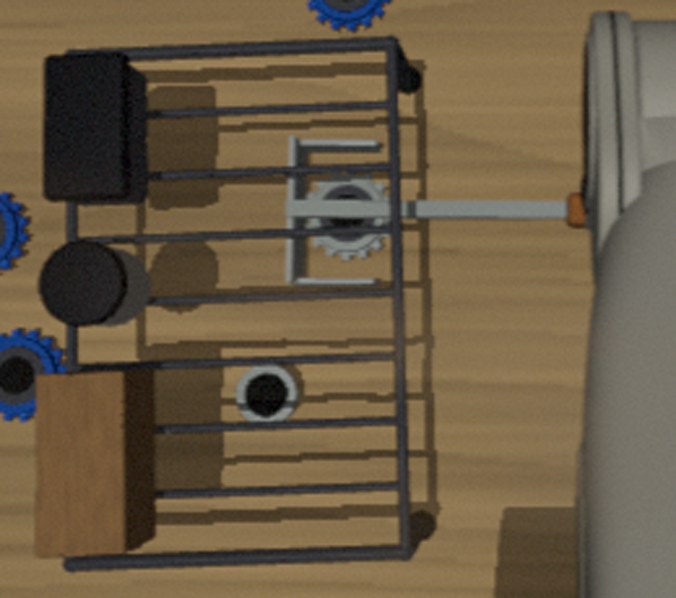

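The freewheel (350,218) is moving along inside the scoop against the wall at column 293. The cup hasn't moved. I'll keep pulling.

Call:
send_rows([
  [[0, 0.01, 0, 0], [0, 0.012, 0, 0], [0, 0.012, 0, 0], [0, 0.012, 0, 0], [0, 0.012, 0, 0], [0, 0.012, 0, 0], [0, 0.012, 0, 0], [0, 0.012, 0, 0]],
])

```text
clock: 10.4
eef_pos: [0.6297, -0.0958, 0.042]
tool_rot: [1.0, 0.003, -0.004, -0.002]
ft_force: [-0.6, 1.5, -2.9]
grip_width: 0.0237
```

```bash
python3 plan.py .629 -.20 .042 1 1
```

```text
t 10.40 pos [ 0.6297 -0.0958  0.042 ] yaw 0.31 zax [-0.008  0.004 -1.   ] F [-0.6  1.5 -2.9] M [ 0.27 -0.12  0.04] w 0.0237 j [-0.15  0.66  0.11  1.04  0.    1.41]
world d [-0.0007 -0.1042  0.    ] turn -0.69 tool d [-0.0012  0.1042 -0.0004]
[-0.0012, 0.1042, -0.0004, -0.6949]
```

Call:
send_rows([
  [[0, 0.012, 0, 0], [0, 0.014, 0, 0], [0, 0.014, 0, 0], [0, 0.014, 0, 0], [0, 0.014, 0, 0], [0, 0.01, 0, 0], [0, 0.006, 0, 0], [0, 0.003, 0, 0]],
])

```text
clock: 11.2
eef_pos: [0.6301, -0.1926, 0.042]
tool_rot: [1.0, 0.002, -0.003, -0.002]
ft_force: [0.6, 2.3, -1.6]
grip_width: 0.0233
```

```bash
python3 plan.py .629 -.20 .04 0.3 1; python3 look.py 8
python3 - <<'E'
from h import *
t=np.load("top8.npz");P=pc(t)
cv2.imwrite("pics/top8c.png",cv2.resize(t["image"][130:380,200:500],None,fx=2.4,fy=2.4,interpolation=2)[...,::-1])
m=(P[...,2]>.035)&(P[...,2]<.08);m[:180]=0;m[290:]=0;m[:,:290]=0
for lo in range(310,460,15):
    mm=m.copy();mm[:,:lo]=0;mm[:,lo+15:]=0
    if mm.sum(): print(lo,np.round(np.median(P[mm],0),4),mm.sum(),np.round([P[mm][:,0].min(),P[mm][:,0].max()],4))
E
```

```text
t 11.20 pos [ 0.6301 -0.1926  0.042 ] yaw 0.18 zax [-0.007  0.004 -1.   ] F [ 0.6  2.3 -1.6] M [ 0.38 -0.03  0.07] w 0.0233 j [-0.3   0.7   0.19  1.07  0.    1.27]
world d [-0.0011 -0.0074 -0.002 ] turn -0.12 tool d [-0.0011  0.0074  0.0019]
[-0.0011, 0.0074, 0.0019, -0.1246]
325 [0.6273 0.0542 0.0556] 176 [0.5773 0.685 ]
340 [0.6305 0.0332 0.0545] 172 [0.5782 0.6852]
355 [0.6306 0.005  0.0562] 147 [0.5782 0.6836]
370 [ 0.6307 -0.0236  0.0574] 105 [0.6251 0.6368]
385 [ 0.6309 -0.0518  0.0571] 105 [0.625  0.6369]
400 [ 0.631  -0.08    0.0578] 105 [0.625  0.6371]
415 [ 0.6312 -0.1082  0.0574] 104 [0.6253 0.6373]
430 [ 0.6312 -0.1386  0.0573] 123 [0.6193 0.6407]
445 [ 0.6306 -0.1645  0.0623] 225 [0.6132 0.6549]
```

View pics/top8c.png

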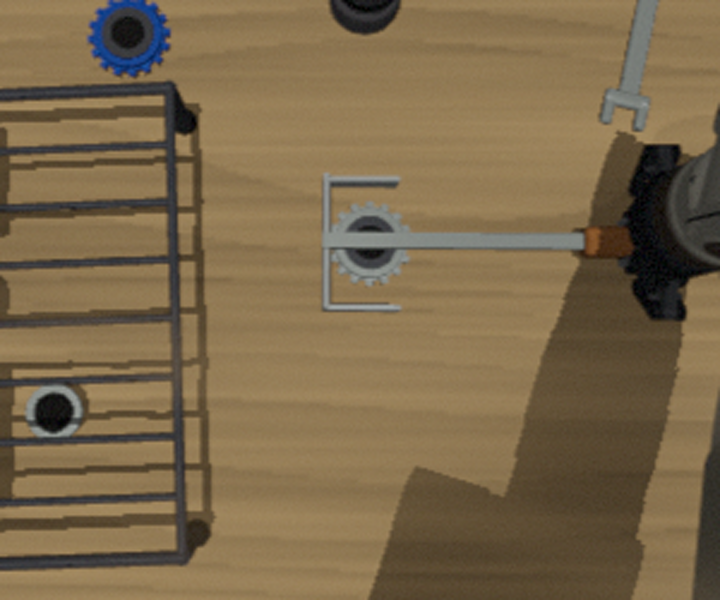

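The freewheel (370,243) is well clear of the rack front (column 172) and still inside the scoop. The cup is where it was. I'm setting the scoop down.

Call:
send_rows([
  [[0, 0.002, 0.0005, 0], [0, 0, 0.0005, 0], [0, 0, 0.0005, 0], [0, 0, 0.0005, 0], [0, 0, 0, 0], [0, 0, 0, 0], [0, 0, 0, 0], [0, 0, 0, 0]],
])

```text
clock: 12.1
eef_pos: [0.6303, -0.194, 0.0417]
tool_rot: [1.0, 0.002, -0.003, -0.0]
ft_force: [-1.3, -0.4, 1.1]
grip_width: 0.0231
```

```bash
python3 plan.py .629 -.195 .04 0.3 1
```

```text
t 12.10 pos [ 0.6303 -0.194   0.0417] yaw 0.26 zax [-0.006  0.001 -1.   ] F [-1.3 -0.4  1.1] M [-0.01  0.19 -0.06] w 0.0231 j [-0.3   0.7   0.19  1.07 -0.    1.27]
world d [-0.0013 -0.001  -0.0017] turn -0.04 tool d [-0.0013  0.001   0.0017]
[-0.0013, 0.001, 0.0017, -0.04]
```

The force reading went from about −3 N to +1 N, so the bench is carrying the scoop. Releasing.

Call:
send_rows([
  [[0, 0, 0, 0], [0, 0, 0, 0], [0, 0, 0, 0], [0, 0, 0, 0], [0, 0, 0, 0], [0, 0, 0, 0], [0, 0, 0, 0], [0, 0, 0, 0]],
], hand=-1)

```text
clock: 12.9
eef_pos: [0.6317, -0.1941, 0.0419]
tool_rot: [1.0, 0.003, -0.002, -0.0]
ft_force: [-1.0, 0.1, 0.1]
grip_width: 0.0854
```

```bash
python3 plan.py .629 -.195 .2 0.3 1
```

```text
t 12.90 pos [ 0.6317 -0.1941  0.0419] yaw 0.30 zax [-0.004  0.    -1.   ] F [-1.   0.1  0.1] M [0.02 0.02 0.02] w 0.0854 j [-0.3   0.7   0.19  1.07 -0.    1.27]
world d [-0.0027 -0.0009  0.1581] turn -0.0 tool d [-0.0033  0.0008 -0.1581]
[-0.0033, 0.0008, -0.1581, -0.0043]
```

Call:
send_rows([
  [[0, 0, -0.01, 0], [0, 0, -0.015, 0], [0, 0, -0.02, 0], [0, 0, -0.025, 0], [0, 0, -0.03, 0], [0, 0, -0.03, 0], [0, 0, -0.02, 0], [0, 0, 0, 0]],
])

```text
clock: 13.7
eef_pos: [0.6318, -0.194, 0.2017]
tool_rot: [1.0, 0.003, -0.002, -0.0]
ft_force: [0.7, 0.4, 1.7]
grip_width: 0.0853
```

Call:
send_rows([
  [[-0.02, 0.01, -0.01, 0], [-0.03, 0.02, 0, 0], [-0.03, 0.02, 0, 0], [-0.03, 0.02, 0, 0], [-0.02, 0.01, 0, 0], [0, 0, 0, 0], [0, 0, 0, 0], [0, 0, 0, 0]],
])

```text
clock: 14.5
eef_pos: [0.4971, -0.275, 0.2072]
tool_rot: [1.0, 0.004, -0.003, -0.001]
ft_force: [-0.5, -0.2, 0.4]
grip_width: 0.0853
```

```bash
python3 look.py 9
python3 - <<'E'
from h import *
t=np.load("top9.npz");P=pc(t)
m=(P[...,2]>.035)&(P[...,2]<.08);m[:180]=0;m[290:]=0;m[:,:290]=0
for lo in range(310,540,20):
    mm=m.copy();mm[:,:lo]=0;mm[:,lo+20:]=0
    if mm.sum(): print(lo,np.round(np.median(P[mm],0),4),mm.sum())
for n,(u,v,z) in dict(wheel=(354,231,.018),wheelrear=(338,231,.009),cup=(222,300,.028)).items(): print(n,np.round(ray(t,u,v,z),4))
E
```

```text
330 [0.6304 0.0521 0.0548] 296
350 [0.6305 0.0104 0.0554] 204
370 [ 0.6308 -0.0274  0.0568] 139
390 [ 0.631  -0.0657  0.0569] 139
410 [ 0.6313 -0.1037  0.0568] 140
430 [ 0.6311 -0.1478  0.058 ] 188
450 [ 0.6302 -0.1778  0.0617] 280
470 [ 0.6303 -0.2148  0.0621] 280
490 [ 0.6298 -0.2514  0.0619] 271
510 [ 0.63   -0.2782  0.062 ] 109
wheel [0.6325 0.0177 0.018 ]
wheelrear [0.6332 0.0489 0.009 ]
cup [0.4962 0.2728 0.028 ]
```

View pics/top9.png

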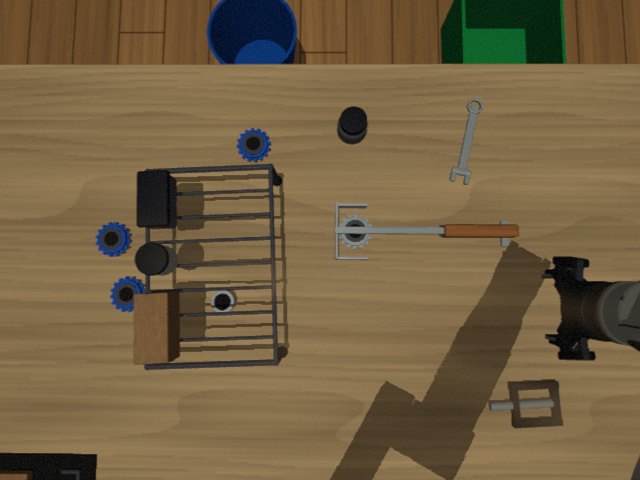

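View pics/scene9.png

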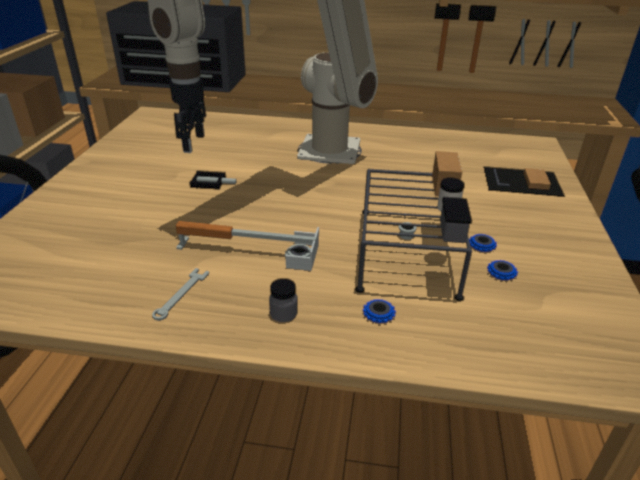

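The top view shows the scoop flat on the bench, with its head at column 337 and grip at 445–518. The freewheel is inside it at (354,231) and the rack front is at column 275. The cup is unmoved at (222,300), the blue discs haven't moved, and the gripper is clear. Handing in.

Run:
```python
from workcell import order
print(order.job_done())
```

```text
the job is handed in; nothing more can be done
None
```

The freewheel is out from under the rack, and I handed the job in at about 14.6 s of the 48 s allowed. I took the scoop by its grip, carried it level under the deck and over the freewheel, then lowered it behind. I drew the freewheel out with it, set the scoop down, let go and backed the gripper away.

- **Freewheel:** its rear edge is at y ≈ 0.05. The rack front is at about 0.165, or about 0.15 at the feet, so it is roughly 10 cm clear.
- **Scoop:** it lies flat, with the bar top at about 57 mm and the grip top at 62 mm above the bench.
- **Everything else:** the cup reads the same position as at the start, and the blue discs and rack look unmoved. The gripper did not touch the freewheel.
- **Forces:** wrist force readings at the end of each move stayed within about 4 N. I didn't sample force during the moves.

None of the checks failed. The only disagreement was about 1.5 mm between the two estimates of the scoop's resting height, which is within the camera calibration.

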